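Gauge the gas canister and click the selector to match

ROBOT

A 6-joint arm with a two-finger parallel gripper is mounted at the origin on a cart in front of the work surface, level with it; the furniture and walls round the work are solid. World frame = base frame: x ahead of the robot, y to its left, z up, the work surface at z = 0. Lengths are in m, angles in rad, forces in N, time in s.
With the tool pointing down it reaches from about 0.375 to 0.925 m from the base axis. Payload 5.7 kg.
Tool frame: the origin (TCP) lies midway between the tips of the shut fingers; the grasp point (between the pads) lies 19 mm behind it; z points along the fingers, x is the direction in which the jaws open and shut, and the axes are right-handed (so a half turn about z gives the same grasp; the last joint's range is limited). The gripper opens to 85 mm and grips with 20 to 120 N. Pads are 22 mm wide; open, the fingers measure 114 mm over their backs; the gripper's body (76 mm by 85 mm) begins 54 mm behind the grasp point. The pads swing forward as they close: fully open they stand 13 mm farther back than shut.
Start: joints at [-1.305, 0.359, 1.51, -0, 1.272, -0.115], TCP at [0.223, -0.557, 0.231] pointing down, gripper open.
Joint ranges: [-2.97, 2.97], [-1.01, 2.36], [0.21, 2.38], [-0.96, 4.11], [0.2, 2.71], [-2.98, 2.98]. Speed limits (rad/s): [2.39, 2.39, 3.14, 3.14, 3.14, 3.14].

INTERFACE

Orientations are given as a unit quaternion [w, x, y, z].
In Python, from rig import sense, camera, calibration, job_done, spotter gives the robot as it stands. The module is installed in compiled form; this text tells all that it offers.
- The arm moves only by the tool carry_out, never from a script. Its argument "commands" is a list of rows, each a list of 4 numbers: the shift along the tool's x, y, z each as a share of 25 cm, from -1 to 1, then the turn about the tool's z as a share of 1.5 rad, from -1 to 1. A call has 1 to 12 rows; each row is the pose to reach, as a shift and turn from the pose commanded when the call began, along the tool's axes at that moment; what a row does not reach only later rows make up. A row lasts 1/12 s, in which the tool goes at most 41.7 mm and 7.16 degrees, less where a joint would pass 70% of its speed; a pose out of reach is approached as far as the arm can. A call with a number of a shift or a turn outside -1 to 1 is refused whole. A call with a gripper value outside its range is refused whole. "grip" is the finger opening in mm, from 0 to 85.4, set as the call begins (left out, the last holds). The fingers move at their own pace and stop on an object; "force" is the grip in N (left out, the last holds). Time passes only in rows, so rows that repeat a pose let the fingers close. It gives the time, the measured TCP pose, the force and the opening at its end, in the units of the state.
- sense(): the state, without advancing time (a new reading comes with each control period).
- camera(name): name is "scene" or "top" or "wrist"; returns (picture, depth): 400x640x3 uint8, red, green, blue; 400x640 float32, m along the optical axis (not along the pixel's ray), 0 where there is no reading.
- calibration(name): a dict with "mtx" (3x3 intrinsics, pixels), "view" (4x4, takes a point from world to camera coordinates). Camera axes: x right, y down, z forward; pixel columns grow to the right and rows downward; lengths in m; the calibration is good to about 2 mm. A picture is of the moment at which its call begins: read the wrist's pose just before it. calibration takes no time and is no camera call; for the wrist camera it gives the pose at the moment of the call.
- job_done(): hands the job in, once; it reports no verdict.
Trained networks look in the newest picture that a camera, given by its name, has taken for a name from the list of things; names that differ only in an ending like _2 or _b are one class to them, and where a whole thing is asked for, a point or a joint stands for the part that bears it (a point fixed in the world has none). Each returns a list of dicts, best first, with "confidence" (0 to 1); they miss things now and then, are a little off and sometimes report something else, mostly with a low value. They report only what shows in the picture. A call takes as long as a camera call.
- spotter.recognise(label, camera): "box" ([centre column, centre row, width, height] in pixels, round what is visible of it).
- spotter.masks_of(label, camera): "mask" (400x640 bool, what is visible of it) and "box" ([centre column, centre row, width, height] in pixels, round what is visible of it).
- spotter.landmark_of(label, camera): "location" ([row, column] in pixels: a listed point, or the origin of a listed thing).
The state is a dict: "clock": time; "q": joint angles; "qd": joint speeds; "joint_torque": joint torques, N m; "position": TCP position; "eef_rot": TCP orientation; "contact_force": force on the tool from outside, world axes, zero at the start; "ft_torque": the same for the moment, N m; "grip_width": finger opening in m.
Only numpy, scipy, OpenCV 4.12 (cv2) and the standard library are available. Lean on these libraries where they do the work, as an engineer would, in place of code of your own. Each camera call takes 0.05 s, during which the arm holds its last target. There are 200 camera calls.

TASK

Pick up the standing pressure gauge and press it down onto the valve of the wider canister until the gas has pushed its measuring rod out, then stand the gauge back upright on the table with the rod still out and let go. Then click the selector's thumb lever forward from home, one click for every 12 mm graduation that the rod has come out (to the nearest click). Do not press the narrow canister's valve, do not move the lever before the reading, and leave the jars, the dish and the weight where they stand.

Things in the scene. Friction and masses are not known exactly. Their poses are not given: they have to be found in the camera images.
- gauge_grip (a point): centre of the grip of the loose pressure gauge (220 g, 116 mm tall, standing upright on its black rubber bell, 44 mm across). The grip is a black ribbed block 34 (gauge x) by 26 (gauge y) by 52 mm high, straight over the bell, its centre 90 mm above the bell's lower rim. Axes: z up, x along the level barrel towards the rod. It may be held at any yaw when pressed on a valve
- gauge_mouth (a point): centre of the bell's lower rim (mouth), 90 mm below gauge_grip, same axes; the bell is 26 to 28 mm wide inside, filled from 4 mm above the rim by a sprung brass plunger (600 N/m, 16 mm travel), which drives the rod out four times as far as a valve pin pushes it in. The level barrel (24 mm thick, axis 55 mm above the rim) reaches from -40 to +62 mm along gauge x
- gauge_rod (a joint): how far the measuring rod (9 mm thick, 16 mm end disc, a dark collar every 12 mm) stands out of the barrel's +x end, m: 0 at the start (end disc 67.5 mm from the gauge's upright axis), at most 0.064. The gas pushes it out as far as the pressure demands (0.018 to 0.060, unknown), no farther when pressed harder; it stays out by friction when the gauge is lifted off
- wide_valve (a point): centre of the flat steel collar (44 mm across, top 110 mm above the table) on the wide canister (92 mm across, fixed, foot 104 mm across), on which the gauge's rim can seat. A brass pin, 10 mm thick, stands 30 mm up from the collar on its axis. z up
- wide_pin (a joint): how far the wide canister's valve pin is pressed down, m: 0 at rest, 0.030 flush. Hidden gas pressure holds it up with a constant 4 to 10 N; once the gauge's plunger pushes harder, the pin goes down and the rod shows the pressure. With the bell's rim 2 to 5 mm above the collar this is so at every pressure
- narrow_valve (a point): the same point of the narrow canister (62 mm across, same height, foot and valve, fixed), which is to be left alone
- narrow_pin (a joint): how far the narrow canister's pin is pressed down, m
- lever_pivot (a point): middle of the pivot of the selector's thumb lever, 60 mm above the table, at the top of the fixed grey selector box (112 x 64 mm foot, 60 mm high, two round cheeks of 34 mm radius about the pivot, a steel pip on them at home and at each click). Axes: z up, y along the pivot, x the way the lever is clicked forward (away from the robot, within 0.5 rad)
- lever_tip (a point): centre of the black ribbed thumb roll at the lever's end (18 mm thick, 30 mm long along y), 72 mm from the pivot on a 10 mm thick arm. At home the lever leans 40 degrees back to -x of lever_pivot. Push it with the flank of the fingers, their ends some 20 mm below this point at home (about 5 mm below at 5 clicks), following its arc; pushed from above, towards the pivot, it does not move
- lever (a joint): angle of the thumb lever, rad: 0 at home (start), 0.314 (18 degrees) more for each click forward, 5 clicks at most (1.571); it leans by joint - 0.698 from vertical towards x. Sprung detents, 2 to 6 N at the thumb roll, hold it at each click; let go between clicks it falls into the nearer one. It can be pushed by the thumb roll with closed fingertips
- salt_jar: small jar with a red cap, 47 mm across, 97 mm tall, behind the gauge's barrel (-x side, about 85 mm from the gauge's axis); origin under its centre; bystander
- dish_white: small dish, 96 mm across, 26 mm tall, under the rod's end of the gauge (about 92 mm from the gauge's axis); origin under its centre; bystander
- pepper_jar: jar with a red cap, 45 mm across, 108 mm tall, between two of the fixed things at the back; origin under its centre; bystander
- weight_1: steel check weight, 43 mm across, 52 mm tall, between two of the fixed things at the back; origin under its centre; bystander

How it is judged:
On the way, in this order (a step that is already met when the one before it is completed fails the run):
1. the gauge is pressed upright onto the wide canister's valve: pin down by more than 2 mm, mouth within 10 mm of the valve's axis, rod out by more than 15 mm, lever still at home (horizontal distance between gauge_mouth and wide_valve below 0.01 m and angle between gauge_mouth's own z axis and vertical below 0.15 rad and value of joint wide_pin above 0.002 m and value of joint gauge_rod above 0.015 m and value of joint lever below 0.15 rad), for 0.2 s.
2. the gauge stands upright on the table again and is let go, the lever still at home (height (world z) of gauge_mouth below 0.006 m and angle between gauge_mouth's own z axis and vertical below 0.1 rad and contact force between the fingers and gauge below 0.1 N and value of joint lever below 0.15 rad), for 0.2 s.
At the end, for the whole second after the job is handed in: the gauge stands upright (within 0.1 rad) on the table with its rod still out, and the lever rests (within 0.1 rad) at a click n whose length, n x 12 mm, is within 9 mm of how far the rod stands out (height (world z) of gauge_mouth between -0.006 and 0.006 m and angle between gauge_mouth's own z axis and vertical below 0.1 rad and ((value of joint gauge_rod between 0.015 and 0.021 m and value of joint lever between 0.214 and 0.414 rad) or (value of joint gauge_rod between 0.015 and 0.033 m and value of joint lever between 0.528 and 0.728 rad) or (value of joint gauge_rod between 0.027 and 0.045 m and value of joint lever between 0.842 and 1.042 rad) or (value of joint gauge_rod between 0.039 and 0.057 m and value of joint lever between 1.157 and 1.357 rad) or (value of joint gauge_rod above 0.051 m and value of joint lever between 1.471 and 1.671 rad))); the robot touches nothing.
It fails at once if the narrow canister's pin is pressed by more than 2 mm (value of joint narrow_pin above 0.002 m).
It fails at once if the lever is moved off home before the rod has been pushed out (value of joint lever above 0.2 rad and value of joint gauge_rod below 0.012 m).
It fails at once if a jar, the dish or the weight is moved by more than 30 mm (distance of any of salt_jar, dish_white, pepper_jar, weight_1 from where it was at the start of the episode above 0.03 m).
It also fails if it takes over 64 s, if anything falls off the work surface, if the arm or the gripper's body presses on something with over 40 N, if the wrist force passes 120 N, or if a joint passes its speed limit or range.

## Working session

There is one attempt and no reset: what is moved stays moved. The work goes in short steps, Python scripts to look and compute and a tool call to move; the robot and the scene stay as the last step left them, time stands still between calls to the robot, and variables do not carry over. Pictures are saved under pics/ and viewed, about 8 in all and at most 12, crops included, and the job is handed in when it is done.

Besides the shell and the picture viewer there is one more tool, called after "Emit:" in YAML: its name, and indented under it one key for each argument. carry_out: Moves the arm, as the interface text tells. Its arguments: {"type":"object","properties":{"commands":{"type":"array"},"grip":{"type":"number"},"force":{"type":"number"}},"required":["commands"]}

```bash
mkdir -p pics
cat > h.py <<'E'
import numpy as np, cv2
from rig import sense, camera, calibration, job_done, spotter
def world(cam, px, depth=None, z=None):
    """px=(row,col); by depth or by plane z"""
    c=calibration(cam); K=c["mtx"]; V=np.array(c["view"]); R=V[:3,:3]; t=V[:3,3]
    ray=np.linalg.inv(K)@np.array([px[1],px[0],1.0]); o=-R.T@t; d=R.T@ray
    s=depth if z is None else (z-o[2])/d[2]
    return o+s*d
def save(n,p): cv2.imwrite(f"pics/{n}.png",p[:,:,::-1])
E
python3 - <<'E'
from h import *
s=sense();print({k:np.round(v,3) for k,v in s.items()})
P={}
for c in("scene","top"):
    p,d=camera(c);P[c]=p
    V=np.array(calibration(c)["view"]);print(c,np.round(-V[:3,:3].T@V[:3,3],3))
    for l,z in(("gauge_grip",.09),("gauge_mouth",0),("wide_valve",.11),("narrow_valve",.11),("lever_pivot",.06),("lever_tip",.115),("salt_jar",0),("dish_white",0),("pepper_jar",0),("weight_1",0)):
        r=spotter.landmark_of(l,c)
        for q in r[:2]: print(c,l,round(q["confidence"],2),np.round(q["location"]),np.round(world(c,q["location"],z=z),3))
cv2.imwrite("pics/a.png",np.vstack([P["scene"][:,:,::-1],P["top"][:,:,::-1]])[:, :, :]) 
im=cv2.imread("pics/a.png");cv2.imwrite("pics/a.png",cv2.resize(im,(480,600)))
save("scene",P["scene"]);save("top",P["top"])
E
```

```text
{'clock': np.float64(0.0), 'q': array([-1.305,  0.359,  1.511,  0.   ,  1.272, -0.115]), 'qd': array([ 0.001,  0.002,  0.001, -0.001, -0.001,  0.001]), 'joint_torque': array([ 1.0000e-03, -5.2762e+01, -2.7862e+01, -0.0000e+00,  1.3000e-02,
       -0.0000e+00]), 'position': array([ 0.223, -0.556,  0.23 ]), 'eef_rot': array([-0.001,  0.828, -0.56 , -0.001]), 'contact_force': array([0.817, 0.394, 0.582]), 'ft_torque': array([-0.053,  0.003, -0.035]), 'grip_width': np.float64(0.085)}
scene [0.211 0.602 0.568]
scene gauge_grip 0.72 [200. 371.] [ 0.443 -0.093  0.09 ]
scene gauge_mouth 0.94 [229. 366.] [ 0.451 -0.095  0.   ]
scene gauge_mouth 0.15 [150. 336.] [ 0.71  -0.459  0.   ]
scene wide_valve 0.75 [245. 231.] [0.61  0.205 0.11 ]
scene wide_valve 0.62 [197. 373.] [ 0.435 -0.077  0.11 ]
scene narrow_valve 0.96 [151. 335.] [ 0.612 -0.247  0.11 ]
scene lever_pivot 0.57 [207. 294.] [ 0.609 -0.019  0.06 ]
scene lever_tip 0.69 [189. 312.] [ 0.568 -0.034  0.115]
scene lever_tip 0.51 [199. 310.] [0.554 0.004 0.115]
scene salt_jar 0.66 [217. 389.] [ 0.416 -0.173  0.   ]
scene dish_white 0.96 [2
[... 172 characters left out ...]
 [ 0.655 -0.2    0.   ]
top [ 0.439 -0.012  1.119]
top gauge_grip 0.84 [251. 346.] [ 0.443 -0.096  0.09 ]
top gauge_mouth 0.82 [250. 343.] [ 0.445 -0.095  0.   ]
top wide_valve 0.97 [175. 212.] [0.603 0.206 0.11 ]
top narrow_valve 0.73 [174. 416.] [ 0.619 -0.246  0.11 ]
top lever_pivot 0.63 [176. 310.] [ 0.614 -0.01   0.06 ]
top lever_tip 0.73 [193. 315.] [ 0.568 -0.022  0.115]
top salt_jar 0.93 [260. 377.] [ 0.423 -0.178 -0.   ]
top salt_jar 0.65 [175. 417.] [ 0.634 -0.275  0.   ]
top dish_white 0.93 [237. 306.] [ 0.473 -0.005  0.   ]
top dish_white 0.2 [247. 347.] [ 0.452 -0.104  0.   ]
top pepper_jar 0.85 [161. 263.] [0.659 0.107 0.   ]
top weight_1 0.54 [169. 362.] [ 0.646 -0.139  0.   ]
```

Run:
```python
import cv2,numpy as np
a=cv2.imread("pics/scene.png")[120:300,180:440];b=cv2.imread("pics/top.png")[120:300,180:440]
cv2.imwrite("pics/b.png",np.vstack([cv2.resize(x,(429,297),interpolation=cv2.INTER_CUBIC) for x in(a,b)]))
```

```text
(no output)
```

View pics/b.png

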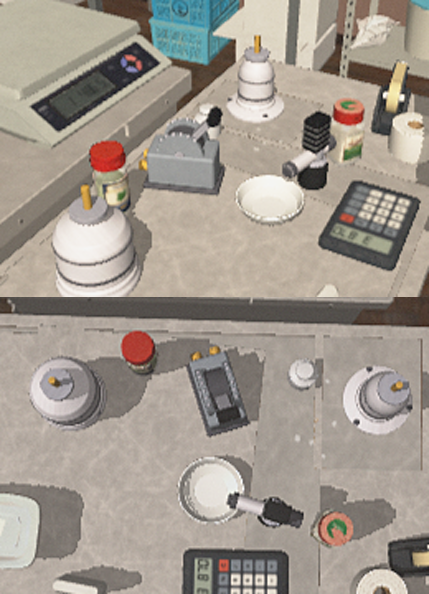

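The scene crop shows the gauge at about (315,150), its barrel pointing at the dish at (270,200). The salt jar is behind it at (348,125), and the selector is at (185,155). The wide canister is at front left (95,240) and the narrow one is at the back (257,85). The top view agrees with this, and gives a gauge yaw of about 74° and a lever yaw of about 0.25 rad. Next I'll move the arm above the gauge.

Emit:
carry_out:
  commands:
    - [-0.69, -0.755, 0, -0.6]
    - [-0.69, -0.755, 0, -0.6]
    - [-0.69, -0.755, 0, -0.6]
    - [-0.69, -0.755, 0, -0.6]
    - [-0.69, -0.755, 0, -0.6]
    - [-0.69, -0.755, 0, -0.6]
    - [-0.69, -0.755, 0, -0.6]
    - [-0.69, -0.755, 0, -0.6]
  grip: 85

```text
clock: 1.77
position: [0.3348, -0.324, 0.2314]
eef_rot: [-0.0, 0.99, -0.14, -0.0]
contact_force: [-0.4, -0.9, -0.5]
grip_width: 0.0852
```

```bash
cat >> h.py <<'E'
from scipy.spatial.transform import Rotation as Ro
def go(x,y,z,yaw=None,s=None):
    """shares of a move of TCP to x,y,z with tool-x at world yaw (deg)"""
    s=s or sense(); q=s["eef_rot"]; R=Ro.from_quat([q[1],q[2],q[3],q[0]]).as_matrix()
    now=np.degrees(np.arctan2(R[1,0],R[0,0]))
    d=R.T@(np.array([x,y,z])-s["position"])/.25
    t=0 if yaw is None else -np.radians((yaw-now+180)%360-180)/1.5
    print("clock",round(s["clock"],2),"pos",np.round(s["position"],4),"yaw",round(now,1),"tilt",np.round(R[:,2],3),"F",np.round(s["contact_force"],1),"w",round(s["grip_width"],4)); print("  share",np.round(d,3),"turn",round(t,3))
E
python3 -c "
from h import *
go(.444,-.096,.23,-16)"
```

```text
clock 1.77 pos [ 0.3348 -0.324   0.2314] yaw -16.1 tilt [ 0.     0.001 -1.   ] F [-0.4 -0.9 -0.5] w 0.0852
  share [ 0.166 -0.997  0.006] turn -0.001
```

Emit:
carry_out:
  commands:
    - [0.166, -0.99, 0, 0]
    - [0.166, -0.99, 0, 0]
    - [0.166, -0.99, 0, 0]
    - [0.166, -0.99, 0, 0]
    - [0.166, -0.99, 0, 0]
    - [0.166, -0.99, 0, 0]
    - [0.166, -0.99, 0, 0]
    - [0.166, -0.99, 0, 0]

```text
clock: 2.43
position: [0.4458, -0.1007, 0.2314]
eef_rot: [0.0, 0.99, -0.144, 0.0]
contact_force: [-0.1, -0.0, 0.5]
grip_width: 0.085
```

Run:
```python
from h import *
go(.444,-.096,.09,-16)
p,d=camera("wrist"); save("w1",p)
for l,z in(("gauge_grip",.09),("gauge_mouth",0),("salt_jar",0),("dish_white",0)):
    for q in spotter.landmark_of(l,"wrist")[:1]: print(l,round(q["confidence"],2),np.round(q["location"]),np.round(world("wrist",q["location"],z=z),4))
# top face of grip by depth
c=calibration("wrist");K=c["mtx"];V=np.array(c["view"])
r,cc=np.nonzero(d>0); D=d[r,cc]; X=(np.linalg.inv(K)@np.vstack([cc,r,np.ones_like(r)]))*D
W=(V[:3,:3].T@(X-V[:3,3:])).T
near=np.hypot(W[:,0]-.444,W[:,1]+.096)<.04
T=W[near&(W[:,2]>.105)&(W[:,2]<.125)]
if len(T)>20:
    print("top",len(T),T.mean(0),cv2.minAreaRect((T[:,:2]*1000).astype(np.float32)))
B=W[near&(W[:,2]>.105)&(W[:,2]<.125)]
cv2.imwrite("pics/w1.png",p[:,:,::-1])
```

```text
clock 2.43 pos [ 0.4458 -0.1007  0.2314] yaw -16.5 tilt [ 0.001 -0.001 -1.   ] F [-0.1 -0.   0.5] w 0.085
  share [-0.013 -0.016  0.566] turn -0.006
gauge_grip 0.89 [188. 325.] [ 0.4446 -0.1003  0.09  ]
gauge_mouth 0.82 [168. 323.] [ 0.4413 -0.0967  0.    ]
salt_jar 0.63 [228. 327.] [ 0.4221 -0.1825  0.    ]
dish_white 0.67 [ 93. 324.] [ 0.4699 -0.0086  0.    ]
top 956 [ 0.44375715 -0.096713    0.11436914] ((443.14892578125, -98.5552749633789), (34.34307861328125, 26.1435489654541), 74.28785705566406)
```

View pics/w1.png

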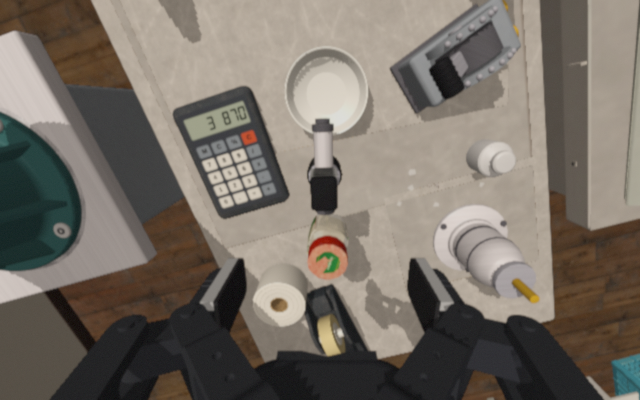

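The wrist view shows the gauge at (323,190) with its barrel exactly along the image column, between the open fingers. Depth gives the grip centre at (0.443, -0.0975) and yaw 74.3°, so I'll descend and grip.

Emit:
carry_out:
  commands:
    - [-0.014, -0.009, 0.15, -0.01]
    - [-0.014, -0.009, 0.3, -0.01]
    - [-0.014, -0.009, 0.42, -0.01]
    - [-0.014, -0.009, 0.54, -0.01]
    - [-0.014, -0.009, 0.62, -0.01]
    - [-0.014, -0.009, 0.62, -0.01]

```text
clock: 3.18
position: [0.4387, -0.0986, 0.0731]
eef_rot: [-0.001, 0.99, -0.139, -0.003]
contact_force: [-0.1, 0.2, -0.5]
grip_width: 0.0851
```

Emit:
carry_out:
  commands:
    - [0, 0, 0, 0]
    - [0, 0, 0, 0]
    - [0, 0, 0, 0]
    - [0, 0, 0, 0]
    - [0, 0, 0, 0]
    - [0, 0, 0, 0]
    - [0, 0, 0, 0]
    - [0, 0, 0, 0]
  grip: 10
  force: 70

```text
clock: 3.85
position: [0.443, -0.0987, 0.0776]
eef_rot: [0.0, 0.991, -0.137, 0.001]
contact_force: [-0.0, 0.6, 6.4]
grip_width: 0.0254
```

Run:
```python
from h import *
go(.443,-.0975,.28,-15.7)
```

```text
clock 3.85 pos [ 0.443  -0.0987  0.0776] yaw -15.7 tilt [ 0.002 -0.001 -1.   ] F [-0.   0.6  6.4] w 0.0254
  share [ 0.001 -0.004 -0.81 ] turn -0.0
```

Emit:
carry_out:
  commands:
    - [0, 0, -0.1, 0]
    - [0, 0, -0.25, 0]
    - [0, 0, -0.4, 0]
    - [0, 0, -0.55, 0]
    - [0, 0, -0.7, 0]
    - [0, 0, -0.8, 0]
    - [0, 0, -0.8, 0]

```text
clock: 4.43
position: [0.4451, -0.0993, 0.2824]
eef_rot: [0.001, 0.991, -0.137, 0.005]
contact_force: [1.0, -0.7, -3.2]
grip_width: 0.0253
```

```bash
cat >> h.py <<'E'
def cloud(cam,d):
    c=calibration(cam);K=c["mtx"];V=np.array(c["view"])
    r,cc=np.nonzero(d>0); D=d[r,cc]; X=(np.linalg.inv(K)@np.vstack([cc,r,np.ones_like(r)]))*D
    return (V[:3,:3].T@(X-V[:3,3:])).T,r,cc
E
python3 - <<'E'
from h import *
for c in("top","scene"):
    p,d=camera(c); W,r,cc=cloud(c,d)
    n=np.hypot(W[:,0]-.605,W[:,1]-.206)<.035
    for a,b in((.104,.116),(.13,.15)):
        T=W[n&(W[:,2]>a)&(W[:,2]<b)]
        if len(T)>5: print(c,a,len(T),T.mean(0).round(4),[np.round(v,1) for v in cv2.minEnclosingCircle((T[:,:2]*1000).astype(np.float32))],T.min(0).round(3),T.max(0).round(3))
    print(spotter.landmark_of("wide_valve",c)[:1])
go(.605,.206,.278,-15.7)
E
```

```text
top 0.104 276 [0.6081 0.2016 0.1109] [array([608.6, 202.4]), np.float64(21.8)] [0.587 0.181 0.105] [0.629 0.223 0.115]
top 0.13 20 [0.6082 0.2022 0.1396] [array([608.2, 202.9]), np.float64(4.9)] [0.604 0.198 0.133] [0.612 0.207 0.144]
[{'location': [173.8, 213.1], 'confidence': 0.82}]
scene 0.104 296 [0.6035 0.2067 0.1094] [array([606. , 203.6]), np.float64(22.5)] [0.585 0.182 0.104] [0.628 0.225 0.115]
scene 0.13 36 [0.6054 0.2048 0.1365] [array([606.3, 203.7]), np.float64(5.6)] [0.601 0.198 0.13 ] [0.611 0.209 0.141]
[{'location': [243.1, 231.9], 'confidence': 0.85}]
clock 4.63 pos [ 0.4406 -0.0977  0.2749] yaw -15.7 tilt [-0.003  0.001 -1.   ] F [-0.2 -0.6 -2. ] w 0.025
  share [ 0.303 -1.348 -0.013] turn -0.001
```

Emit:
carry_out:
  commands:
    - [0.038, -0.16, 0, 0]
    - [0.076, -0.31, 0, 0]
    - [0.115, -0.46, 0, 0]
    - [0.153, -0.61, 0, 0]
    - [0.19, -0.76, 0, 0]
    - [0.225, -0.9, 0, 0]
    - [0.225, -0.9, 0, 0]

```text
clock: 5.22
position: [0.5591, 0.1085, 0.2737]
eef_rot: [-0.002, 0.991, -0.135, -0.001]
contact_force: [0.6, -0.5, -3.0]
grip_width: 0.0254
```

Emit:
carry_out:
  commands:
    - [0.03, -0.14, 0, 0]
    - [0.055, -0.28, 0, 0]
    - [0.07, -0.38, 0, 0]
    - [0.08, -0.437, 0, 0]
    - [0.08, -0.437, 0, 0]
    - [0.08, -0.437, 0, 0]
    - [0.08, -0.437, 0, 0]

```text
clock: 5.8
position: [0.6049, 0.2015, 0.275]
eef_rot: [0.001, 0.991, -0.137, -0.001]
contact_force: [-0.4, -0.4, -3.0]
grip_width: 0.0252
```

Run:
```python
from h import *
P=[]
for c in("top","scene"):
    p,d=camera(c); go(.607,.202,.25,-15.7)
    for l,z in(("gauge_grip",.287),("gauge_mouth",.2)):
        for q in spotter.landmark_of(l,c)[:1]: print(c,l,round(q["confidence"],2),np.round(q["location"]),np.round(world(c,q["location"],z=z),4))
    P.append(p)
W=P[1][80:330,120:340]; cv2.imwrite("pics/c.png",cv2.resize(W[:,:,::-1],None,fx=2.2,fy=2.2,interpolation=2))
```

```text
clock 5.85 pos [0.6051 0.2013 0.2755] yaw -15.8 tilt [-0.002 -0.001 -1.   ] F [ 0.2  0.7 -2.4] w 0.025
  share [ 0.007 -0.005  0.102] turn -0.001
top gauge_grip 0.75 [157. 192.] [0.6055 0.2066 0.287 ]
top gauge_mouth 0.66 [168. 207.] [0.6024 0.1972 0.2   ]
clock 6.0 pos [0.6057 0.2016 0.2764] yaw -15.8 tilt [-0. -0. -1.] F [-0.3  0.5 -2.5] w 0.0255
  share [ 0.005 -0.003  0.106] turn -0.001
scene gauge_grip 0.69 [162. 217.] [0.6081 0.2061 0.287 ]
scene gauge_mouth 0.79 [206. 227.] [0.6047 0.2051 0.2   ]
```

View pics/c.png

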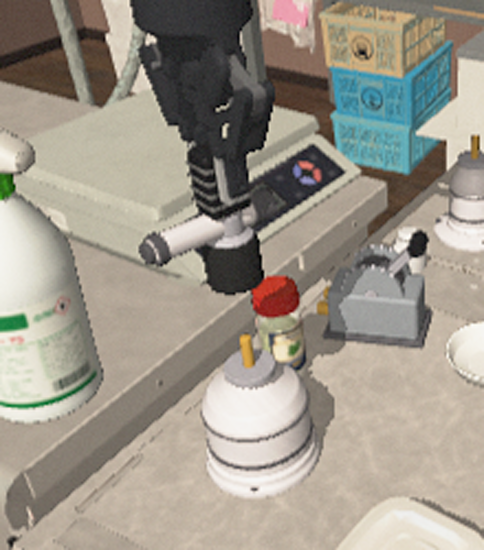

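The gauge hangs upright with its bell at (232,265), directly over the wide canister's pin at (245,350). A spray bottle stands to the left, so I'll check that the rod's exit sector is clear.

Run:
```python
from h import *
u=np.array([np.cos(np.radians(74.3)),np.sin(np.radians(74.3))])
for c in("top","scene"):
    p,d=camera(c);W,r,cc=cloud(c,d)
    v=W[:,:2]-[.607,.203]; a=v@u; b=v@[-u[1],u[0]]
    for lo in (.07,.1,.13,.16,.2):
        m=(a>lo)&(a<lo+.03+(.1 if lo==.2 else 0))&(abs(b)<.06)
        if m.sum(): print(c,lo,m.sum(),"zmax",np.round(np.percentile(W[m,2],[50,98]),3))
```

```text
top 0.07 105 zmax [0.001 0.006]
scene 0.07 791 zmax [-0.     0.002]
scene 0.1 921 zmax [-0.     0.002]
scene 0.13 1382 zmax [-0.     0.002]
scene 0.16 1103 zmax [-0.001  0.002]
scene 0.2 31 zmax [-0.017 -0.002]
```

Emit:
carry_out:
  commands:
    - [0.006, -0.004, 0.04, 0]
    - [0.006, -0.004, 0.08, 0]
    - [0.006, -0.004, 0.12, 0]
    - [0.006, -0.004, 0.16, 0]
    - [0.006, -0.004, 0.2, 0]
    - [0.006, -0.004, 0.23, 0]
    - [0.006, -0.004, 0.26, 0]
    - [0.006, -0.004, 0.29, 0]
    - [0.006, -0.004, 0.31, 0]
    - [0.006, -0.004, 0.325, 0]
    - [0.006, -0.004, 0.325, 0]
    - [0.006, -0.004, 0.325, 0]

```text
clock: 7.2
position: [0.6074, 0.2033, 0.1956]
eef_rot: [0.0, 0.991, -0.137, -0.0]
contact_force: [-3.6, -0.8, 5.2]
grip_width: 0.0254
```

Run:
```python
from h import *
p,d=camera("scene"); 
s=sense(); print(s["clock"],s["position"],s["contact_force"])
W=p[110:300,150:340]; cv2.imwrite("pics/d.png",cv2.resize(W[:,:,::-1],None,fx=3,fy=3,interpolation=2))
```

```text
7.25 [0.60744085 0.20328175 0.19573907] [-3.89956112 -0.88676185  4.31751317]
```

View pics/d.png

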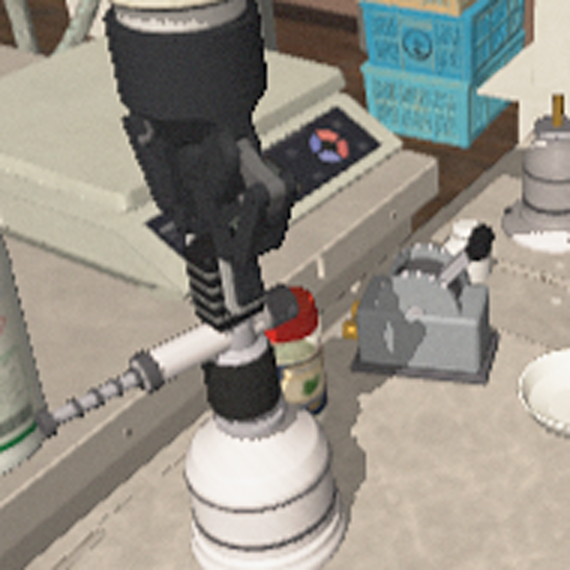

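The rod is out, with about four collars visible between (160,370) and (45,420), and the rim is about 8 mm above the collar. I'll press 4.5 mm further and hold.

Emit:
carry_out:
  commands:
    - [0, 0, 0.006, 0]
    - [0, 0, 0.012, 0]
    - [0, 0, 0.018, 0]
    - [0, 0, 0.018, 0]
    - [0, 0, 0.018, 0]
    - [0, 0, 0.018, 0]
    - [0, 0, 0.018, 0]
    - [0, 0, 0.018, 0]

```text
clock: 7.92
position: [0.6075, 0.2033, 0.1914]
eef_rot: [-0.0, 0.991, -0.137, -0.0]
contact_force: [-3.4, -0.2, 4.8]
grip_width: 0.0254
```

```bash
cat >> h.py <<'E'
def rod(cam,A,yaw,zr,w=.03):
    """extent of points along the gauge's x from axis A near rod height"""
    p,d=camera(cam);W,r,c=cloud(cam,d);u=np.array([np.cos(yaw),np.sin(yaw)])
    v=W[:,:2]-A;a=v@u;b=v@[-u[1],u[0]]
    m=(a>.03)&(a<.15)&(abs(b)<.016)&(abs(W[:,2]-zr)<w)
    print(cam,m.sum(),"extent",np.round(np.sort(a[m])[-8:],4)); return p
E
python3 - <<'E'
from h import *
go(.607,.203,.28)
for c in("scene","top"): p=rod(c,[.607,.203],np.radians(74.3),.168,.025)
E
```

```text
clock 7.92 pos [0.6075 0.2033 0.1914] yaw -15.8 tilt [-0.  0. -1.] F [-3.4 -0.2  4.8] w 0.0254
  share [-0.002  0.002 -0.354] turn 0
scene 516 extent [0.123  0.1231 0.1231 0.1231 0.1232 0.1232 0.1232 0.1234]
top 0 extent []
```

Emit:
carry_out:
  commands:
    - [0, 0, -0.04, 0]
    - [0, 0, -0.08, 0]
    - [0, 0, -0.12, 0]
    - [0, 0, -0.17, 0]
    - [0, 0, -0.23, 0]
    - [0, 0, -0.29, 0]
    - [0, 0, -0.35, 0]
    - [0, 0, -0.36, 0]
    - [0, 0, -0.36, 0]
    - [0, 0, -0.36, 0]

```text
clock: 8.85
position: [0.6077, 0.2032, 0.2803]
eef_rot: [-0.0, 0.991, -0.137, -0.0]
contact_force: [-0.9, -0.2, -3.7]
grip_width: 0.025
```

Run:
```python
from h import *
go(.443,-.0985,.28,-15.7)
for c in("scene","top"): p=rod(c,[.607,.203],np.radians(74.3),.255,.03)
```

```text
clock 8.85 pos [0.6077 0.2032 0.2803] yaw -15.8 tilt [-0.  0. -1.] F [-0.9 -0.2 -3.7] w 0.025
  share [-3.060e-01  1.341e+00  1.000e-03] turn -0.001
scene 624 extent [0.1229 0.123  0.1231 0.1231 0.1231 0.1233 0.1235 0.1235]
top 0 extent []
```

Emit:
carry_out:
  commands:
    - [-0.03, 0.15, 0, 0]
    - [-0.065, 0.3, 0, 0]
    - [-0.1, 0.45, 0, 0]
    - [-0.135, 0.6, 0, 0]
    - [-0.17, 0.75, 0, 0]
    - [-0.2, 0.88, 0, 0]
    - [-0.2, 0.88, 0, 0]

```text
clock: 9.53
position: [0.4959, 0.0009, 0.2795]
eef_rot: [0.002, 0.99, -0.139, -0.002]
contact_force: [-1.1, 0.2, -2.4]
grip_width: 0.0256
```

Emit:
carry_out:
  commands:
    - [-0.03, 0.14, 0, 0]
    - [-0.06, 0.28, 0, 0]
    - [-0.09, 0.4, 0, 0]
    - [-0.106, 0.46, 0, 0]
    - [-0.106, 0.46, 0, 0]
    - [-0.106, 0.46, 0, 0]
    - [-0.106, 0.46, 0, 0]

```text
clock: 10.12
position: [0.4435, -0.0977, 0.2802]
eef_rot: [-0.0, 0.991, -0.137, -0.0]
contact_force: [-0.9, 0.0, -2.7]
grip_width: 0.0251
```

Run:
```python
from h import *
go(.443,-.0985,.078,-15.7)
```

```text
clock 10.12 pos [ 0.4435 -0.0977  0.2802] yaw -15.8 tilt [-0.     0.001 -1.   ] F [-0.9  0.  -2.7] w 0.0251
  share [-0.001  0.004  0.809] turn -0.001
```

Emit:
carry_out:
  commands:
    - [0, 0.002, 0.12, 0]
    - [0, 0.002, 0.25, 0]
    - [0, 0.002, 0.38, 0]
    - [0, 0.002, 0.51, 0]
    - [0, 0.002, 0.62, 0]
    - [0, 0.002, 0.69, 0]
    - [0, 0.002, 0.74, 0]
    - [0, 0.002, 0.77, 0]
    - [0, 0.002, 0.785, 0]
    - [0, 0.002, 0.795, 0]
    - [0, 0.002, 0.795, 0]
    - [0, 0.002, 0.795, 0]

```text
clock: 11.12
position: [0.4438, -0.0989, 0.0824]
eef_rot: [0.0, 0.991, -0.137, 0.001]
contact_force: [-0.5, -0.2, -1.8]
grip_width: 0.0251
```

Run:
```python
from h import *
go(.443,-.0985,.0776,-15.7)
```

```text
clock 11.12 pos [ 0.4438 -0.0989  0.0824] yaw -15.7 tilt [ 0.001 -0.    -1.   ] F [-0.5 -0.2 -1.8] w 0.0251
  share [-0.004 -0.001  0.019] turn -0.0
```

Still about 4 mm above the table, so I'll ease down until the force turns positive.

Emit:
carry_out:
  commands:
    - [0, 0, 0.005, 0]
    - [0, 0, 0.01, 0]
    - [0, 0, 0.014, 0]
    - [0, 0, 0.018, 0]
    - [0, 0, 0.018, 0]
    - [0, 0, 0.018, 0]

```text
clock: 11.62
position: [0.4433, -0.099, 0.0776]
eef_rot: [0.0, 0.991, -0.137, 0.0]
contact_force: [-0.4, -0.2, 3.1]
grip_width: 0.0251
```

Emit:
carry_out:
  commands:
    - [0, 0, 0, 0]
    - [0, 0, 0, 0]
    - [0, 0, 0, 0]
    - [0, 0, 0, 0]
    - [0, 0, 0, 0]
    - [0, 0, 0, 0]
  grip: 80

```text
clock: 12.12
position: [0.4431, -0.0988, 0.0773]
eef_rot: [-0.0, 0.991, -0.137, -0.0]
contact_force: [-0.5, 0.4, -0.1]
grip_width: 0.0798
```

Emit:
carry_out:
  commands:
    - [0, 0, -0.05, 0]
    - [0, 0, -0.13, 0]
    - [0, 0, -0.25, 0]
    - [0, 0, -0.4, 0]
    - [0, 0, -0.55, 0]
    - [0, 0, -0.7, 0]
    - [0, 0, -0.7, 0]
    - [0, 0, -0.7, 0]

```text
clock: 12.78
position: [0.4447, -0.0994, 0.2547]
eef_rot: [0.001, 0.991, -0.137, 0.003]
contact_force: [-0.1, 0.4, -1.1]
grip_width: 0.0799
```

Run:
```python
from h import *
go(.5,-.04,.25)
A=[.443,-.0975]; y=np.radians(74.3)
for c in("scene","top","wrist"):
    p=rod(c,A,y,.055,.022)
    if c!="top":save("e_"+c,p)
    for l,z in(("gauge_grip",.09),("gauge_mouth",0),("lever_tip",.115),("lever_pivot",.06)):
        for q in spotter.landmark_of(l,c)[:1]: print(c,l,round(q["confidence"],2),np.round(q["location"]),np.round(world(c,q["location"],z=z),4))
    if c=="wrist": 
        print(calibration(c)["mtx"][0,0])
    if c=="scene": S=p
cv2.imwrite("pics/e.png",np.vstack([cv2.resize(S[130:290,250:440],(570,300),interpolation=2),cv2.resize(p[:240,200:580],(475,300))[:, :] if 0 else cv2.resize(p[:240,200:],(570,300),interpolation=2)])[:,:,::-1])
```

```text
clock 12.78 pos [ 0.4447 -0.0994  0.2547] yaw -15.8 tilt [ 0.005 -0.002 -1.   ] F [-0.1  0.4 -1.1] w 0.0799
  share [ 0.148 -0.289  0.02 ] turn 0
scene 249 extent [0.1249 0.125  0.125  0.1251 0.1251 0.1253 0.1253 0.1257]
scene gauge_grip 0.66 [200. 373.] [ 0.4393 -0.0935  0.09  ]
scene gauge_mouth 0.66 [230. 368.] [ 0.4454 -0.0956  0.    ]
scene lever_tip 0.54 [191. 311.] [ 0.5671 -0.026   0.115 ]
scene lever_pivot 0.89 [207. 291.] [ 0.6163 -0.0154  0.06  ]
top 174 extent [0.1221 0.1228 0.1229 0.1235 0.1236 0.1238 0.1242 0.1245]
top lever_tip 0.97 [191. 317.] [ 0.5725 -0.0256  0.115 ]
top lever_pivot 0.78 [176. 313.] [ 0.6146 -0.0161  0.06  ]
wrist 1113 extent [0.1242 0.1244 0.1247 0.1247 0.1248 0.1248 0.1249 0.1249]
wrist gauge_grip 0.71 [184. 328.] [ 0.4453 -0.0981  0.09  ]
wrist gauge_mouth 0.86 [167. 328.] [ 0.4464 -0.0973  0.    ]
wrist lever_tip 0.9 [ 83. 446.] [ 0.5754 -0.0294  0.115 ]
wrist lever_pivot 0.57 [ 63. 463.] [ 0.6173 -0.0167  0.06  ]
285.5519965375963
```

View pics/e.png

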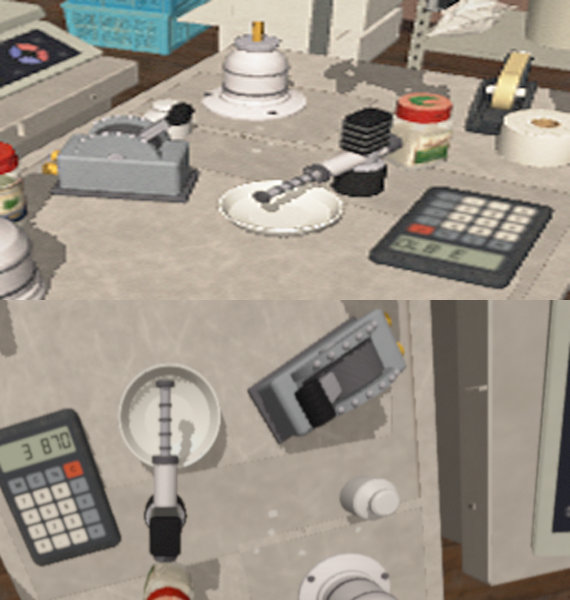

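The gauge stands free. The rod's end disc is at (263,195) over the dish with four collars showing, and three cameras put the disc 124 to 125 mm from the axis. That makes the rod about 56 to 57 mm out, so 5 clicks. Next I'll fix the selector's pose and move behind the lever.

Run:
```python
from h import *
for c in("wrist","top"):
    p,d=camera(c);W,r,cc=cloud(c,d)
    n=(np.hypot(W[:,0]-.615,W[:,1]+.015)<.075)
    for a,b in((.054,.066),(.02,.066)):
        T=W[n&(W[:,2]>a)&(W[:,2]<b)]; print(c,a,len(T),cv2.minAreaRect((T[:,:2]*1000).astype(np.float32)))
    # black roll
    g=p[r,cc].max(1); T=W[n&(W[:,2]>.1)&(W[:,2]<.14)&(g<70)]; print("roll",len(T),T.mean(0),T.max(0), cv2.minAreaRect((T[:,:2]*1000).astype(np.float32)))
```

```text
wrist 0.054 1899 ((615.3845825195312, -12.512245178222656), (99.3083267211914, 55.575660705566406), 18.867752075195312)
wrist 0.02 2483 ((622.515380859375, -10.035438537597656), (114.88508605957031, 55.64836120605469), 18.86943817138672)
roll 732 [ 0.56972508 -0.02755956  0.12153584] [ 0.58382538 -0.01131422  0.12570055] ((571.7735595703125, -27.535625457763672), (18.800365447998047, 29.670246124267578), 19.65631866455078)
top 0.054 365 ((616.8967895507812, -13.258068084716797), (100.14827728271484, 55.800960540771484), 18.954524993896484)
top 0.02 473 ((623.7640380859375, -10.825706481933594), (114.78067779541016, 56.023582458496094), 18.841764450073242)
roll 101 [ 0.57145822 -0.02833692  0.12310507] [ 0.58268681 -0.01296371  0.12944158] ((571.9088134765625, -28.448909759521484), (15.959077835083008, 28.41936492919922), 19.488622665405273)
```

Emit:
carry_out:
  commands:
    - [0.1, -0.1, 0, 0.08]
    - [0.2, -0.2, 0, 0.16]
    - [0.255, -0.3, 0, 0.24]
    - [0.255, -0.33, 0, 0.32]
    - [0.255, -0.33, 0, 0.4]
    - [0.255, -0.33, 0, 0.48]
    - [0.255, -0.33, 0, 0.56]
    - [0.255, -0.33, 0, 0.64]
    - [0.255, -0.33, 0, 0.7]
    - [0.255, -0.33, 0, 0.7]
    - [0.255, -0.33, 0, 0.7]
  grip: 0
  force: 40

```text
clock: 14.55
position: [0.5268, -0.0368, 0.2523]
eef_rot: [-0.0, 0.789, -0.614, -0.0]
contact_force: [0.6, 0.1, -0.7]
grip_width: -0.0001
```

Emit:
carry_out:
  commands:
    - [0.022, 0, 0.1, -0.055]
    - [0.022, 0, 0.22, -0.055]
    - [0.022, 0, 0.35, -0.055]
    - [0.022, 0, 0.48, -0.055]
    - [0.022, 0, 0.58, -0.055]
    - [0.022, 0, 0.63, -0.055]
    - [0.022, 0, 0.63, -0.055]
    - [0.022, 0, 0.63, -0.055]

```text
clock: 15.22
position: [0.5278, -0.042, 0.0944]
eef_rot: [0.0, 0.814, -0.581, -0.001]
contact_force: [0.3, -0.1, 1.0]
grip_width: -0.0001
```

```bash
cat >> h.py <<'E'
def lev(s=None):
    s=s or sense(); v=s["position"][:2]-np.array([.616,-.013]); a=np.radians(18.9); e=np.array([np.cos(a),np.sin(a)])
    print("lever frame x' y' z mm",np.round(1000*np.array([v@e,v@[-e[1],e[0]],s["position"][2]]),1))
E
python3 - <<'E'
from h import *
go(.539,-.039,.095,-71.1); lev()
p,d=camera("scene");cv2.imwrite("pics/f.png",cv2.resize(p[110:290,230:440][:,:,::-1],None,fx=3,fy=3,interpolation=2))
E
```

```text
clock 15.22 pos [ 0.5278 -0.042   0.0944] yaw -71.1 tilt [-0.002  0.    -1.   ] F [ 0.3 -0.1  1. ] w -0.0001
  share [ 0.003 -0.046 -0.002] turn 0.0
lever frame x' y' z mm [-92.8   1.1  94.4]
```

View pics/f.png

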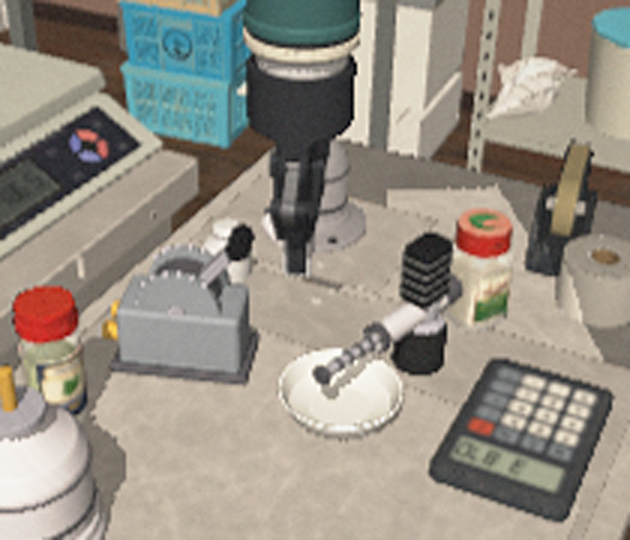

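The closed fingers at (300,265) stand behind the thumb roll at (240,240), and the gauge and its rod are well clear. Now I'll push along the arc.

Emit:
carry_out:
  commands:
    - [0.004, -0.06, 0, 0]
    - [0.004, -0.106, -0.003, 0]
    - [0.004, -0.138, -0.032, 0]
    - [0.004, -0.17, -0.054, 0]
    - [0.004, -0.205, -0.072, 0]
    - [0.004, -0.241, -0.086, 0]
    - [0.004, -0.28, -0.094, 0]
    - [0.004, -0.316, -0.099, 0]
    - [0.004, -0.316, -0.099, 0]

```text
clock: 16.02
position: [0.6064, -0.017, 0.1203]
eef_rot: [-0.001, 0.813, -0.582, 0.002]
contact_force: [0.5, -0.0, 0.0]
grip_width: -0.0002
```

Run:
```python
from h import *
lev();go(.539,-.039,.095,-71.1)
```

```text
lever frame x' y' z mm [-10.3  -0.7 120.3]
clock 16.02 pos [ 0.6064 -0.017   0.1203] yaw -71.2 tilt [ 0.004  0.    -1.   ] F [ 0.5 -0.   0. ] w -0.0002
  share [-0.004  0.284  0.1  ] turn -0.001
```

Emit:
carry_out:
  commands:
    - [0, -0.037, 0.001, 0]
    - [0, -0.073, 0.006, 0]
    - [0, -0.107, 0.017, 0]
    - [0, -0.14, 0.031, 0]
    - [0, -0.16, 0.043, 0]
    - [0, -0.178, 0.057, 0]
    - [0, -0.188, 0.064, 0]
    - [0, -0.196, 0.071, 0]
    - [0, -0.196, 0.071, 0]

```text
clock: 16.77
position: [0.6497, -0.0017, 0.1014]
eef_rot: [0.0, 0.813, -0.582, -0.0]
contact_force: [-0.8, -0.2, 1.3]
grip_width: -0.0001
```

Run:
```python
from h import *
lev();go(.539,-.039,.095,-71.1)
for c in("scene","top"):
    p,d=camera(c);W,r,cc=cloud(c,d)
    q=spotter.landmark_of("lever_tip",c)[:1]
    print(c,q,[np.round(world(c,k["location"],z=.106),3) for k in q])
    if c=="scene": cv2.imwrite("pics/g.png",cv2.resize(p[130:270,240:380][:,:,::-1],None,fx=4,fy=4,interpolation=2))
```

```text
lever frame x' y' z mm [ 35.5  -0.2 101.4]
clock 16.77 pos [ 0.6497 -0.0017  0.1014] yaw -71.2 tilt [-0.  0. -1.] F [-0.8 -0.2  1.3] w -0.0001
  share [-0.001  0.467  0.026] turn -0.001
scene [{'location': [187.9, 267.5], 'confidence': 0.52}] [array([ 0.671, -0.002,  0.106])]
top [] []
```

View pics/g.png

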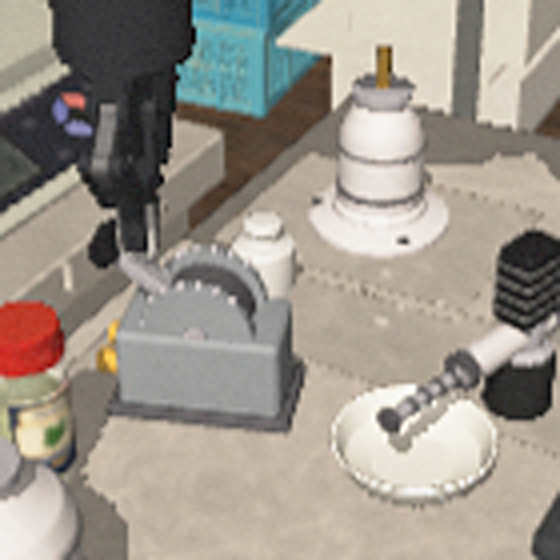

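The lever now leans far forward, with the roll at (105,245) beyond the fingers. I'll back off, rise and measure.

Emit:
carry_out:
  commands:
    - [0, 0.05, -0.03, 0]
    - [0, 0.12, -0.1, 0]
    - [0, 0.2, -0.2, 0]
    - [0, 0.32, -0.3, 0]
    - [0, 0.46, -0.4, 0]
    - [0, 0.6, -0.5, 0]
    - [0, 0.7, -0.5, 0]
    - [0, 0.7, -0.5, 0]
    - [0, 0.7, -0.5, 0]

```text
clock: 17.72
position: [0.4825, -0.0585, 0.2279]
eef_rot: [-0.0, 0.813, -0.583, 0.001]
contact_force: [1.5, 0.7, -1.1]
grip_width: 0.0
```

Run:
```python
from h import *
a=np.radians(18.9); e=np.array([np.cos(a),np.sin(a)]); go(.5,-.05,.2)
for c in("scene","top","wrist"):
    p,d=camera(c);W,r,cc=cloud(c,d)
    v=W[:,:2]-[.616,-.013]; x=v@e; y=v@[-e[1],e[0]]; g=p[r,cc].max(1)
    T=np.c_[x,y,W[:,2]][(abs(y)<.02)&(abs(x)<.1)&(W[:,2]>.096)&(W[:,2]<.14)&(g<75)]
    if len(T)>5: print(c,"roll",len(T),T.mean(0).round(4),T.min(0).round(4),T.max(0).round(4))
    for l,z in(("lever_tip",.106),("gauge_grip",.09),("gauge_mouth",0),("dish_white",0),("salt_jar",0),("weight_1",0),("pepper_jar",0)):
        for q in spotter.landmark_of(l,c)[:1]: print(c,l,round(q["confidence"],2),np.round(world(c,q["location"],z=z),3))
    p=rod(c,[.443,-.0975],np.radians(74.3),.055,.022)
    if c=="top": cv2.imwrite("pics/i.png",cv2.resize(p[130:290,240:420][:,:,::-1],None,fx=3,fy=3,interpolation=2))
```

```text
clock 17.72 pos [ 0.4825 -0.0585  0.2279] yaw -71.3 tilt [ 0.002 -0.    -1.   ] F [ 1.5  0.7 -1.1] w 0.0
  share [-0.01  -0.077  0.112] turn 0
scene roll 77 [0.0524 0.0079 0.1099] [ 0.0452 -0.0091  0.0998] [0.0621 0.0173 0.1166]
scene lever_tip 0.86 [0.664 0.003 0.106]
scene gauge_grip 0.67 [ 0.447 -0.099  0.09 ]
scene gauge_mouth 0.85 [ 0.442 -0.087  0.   ]
scene dish_white 0.61 [ 0.469 -0.011  0.   ]
scene salt_jar 0.66 [ 0.416 -0.179  0.   ]
scene weight_1 0.74 [ 0.658 -0.147  0.   ]
scene 248 extent [0.1248 0.1249 0.1253 0.1253 0.1254 0.1254 0.1256 0.126 ]
top roll 98 [ 0.0536 -0.0002  0.1142] [ 0.0466 -0.0148  0.1056] [0.0628 0.0144 0.1189]
top lever_tip 0.57 [0.665 0.009 0.106]
top gauge_grip 0.62 [ 0.446 -0.095  0.09 ]
top gauge_mouth 0.75 [ 0.439 -0.102  0.   ]
top dish_white 0.84 [ 0.469 -0.003  0.   ]
top salt_jar 0.43 [ 0.419 -0.174  0.   ]
top weight_1 0.73 [ 0.474 -0.     0.   ]
top pepper_jar 0.79 [0.657 0.095 0.   ]
top 70 extent [0.07   0.0722 0.0743 0.0751 0.0772 0.0794 0.0816 0.0838]
wrist gauge_grip 0.62 [ 0.443 -0.099  0.09 ]
wrist gauge_mouth 0.79 [ 0.447 -0.097  0.   ]
wrist dish_white 0.65 [ 0.473 -0.008  0.   ]
wrist salt_jar 0.75 [ 0.423 -0.177  0.   ]
wrist weight_1 0.75 [ 0.648 -0.14   0.   ]
wrist 1026 extent [0.1241 0.1241 0.1241 0.1242 0.1242 0.1244 0.1244 0.1246]
```

View pics/i.png

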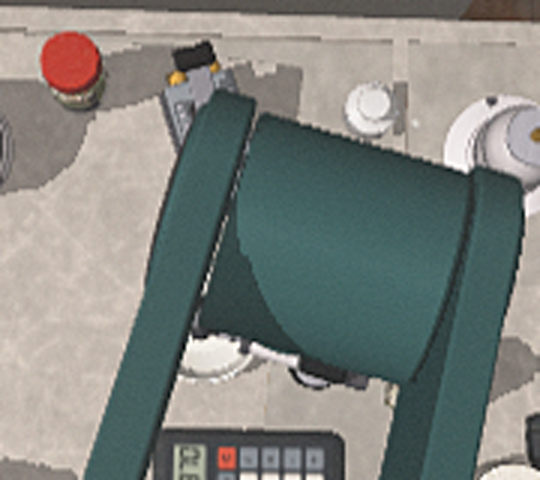

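The top view shows the lever's roll at (193,55), fully forward. Its centre is at x' ≈ 54.5 mm, where 5 clicks should give 55 and 4 clicks 38. The robot touches nothing, so I'll hand in.

```bash
python3 -c "
from h import *
print(job_done())"
```

```text
the job is handed in; nothing more can be done
None
```

I pressed the gauge onto the wide canister's valve, stood it back in its place with the rod out, clicked the lever 5 clicks forward and handed the job in at about 18 s. The hand-in gives no verdict.

- **Rod:** in the last checks the scene and wrist cameras put the end disc about 124–125 mm from the gauge's axis, so the rod is about 57 mm out (±2 mm). That gives 5 clicks: 60 mm, within the 9 mm allowed.
- **Lever:** its thumb roll was measured 54 mm forward of the pivot. 5 clicks should give 55 mm and 4 clicks 38 mm.
- **Gauge:** it is standing free at about (0.443, -0.098), where it started.
- **Bystanders:** the dish, salt jar and pepper jar were found within about 12 mm of their first positions, which is about the networks' scatter. I went nowhere near the narrow canister.
- **Disagreements:**
  - The arm blocked the top camera's last view of the rod, so its shorter reading (84 mm) doesn't count.
  - The top camera's network once reported the weight at the dish's position. The wrist camera still saw it within 2 mm of its start and the scene camera within about 16 mm.
  - The pressing force alone suggested a rod of about 48 mm, but I went by the camera measurements and the four visible collars.

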